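Pull a vacuum in the lunch chamber with the hand crank

TASK

Lay the steel retaining bar gently across the two black saddle posts, over the orange lid of the lunch chamber, and let go of it. Then turn the pump crank clockwise, seen from above, at a steady unhurried pace through the heavy point in each turn (never faster than half a turn a second) until the gauge needle stands in the green zone, not in the red, and let go. Leave the tiffin, jar, muffin mould and sandwich box where they stand.

Things in the scene. Friction and masses are not known exactly. Their poses are not given: they have to be found in the camera images.
- station: White hand vacuum station, fixed to the bench. Base 220 (its x) x 320 (its y) x 20 mm; origin under the base centre, z up. At y = -80 mm a steel chamber 100 mm across, orange lid top 101 mm above the bench, black saddle posts at x = -85 and +85. At y = +85 a white pump 92 mm across, 86 high, crank on top. At x = 118, y = 85 a black gauge 92 mm across, 54 high, dial up.
- saddle_mid (a point): Point midway between the saddles at their floor height, 104 mm above the bench; axes as the station's. The bar's origin belongs here, its length along this x, either way round. Each saddle is a slot open upward and at both x ends, 26 mm long, 25 mm wide (y); cheeks rise straight 17 mm above the floor, then flare out up to 27 mm.
- bar: Loose steel retaining bar, 210 (its x) x 16 (y) x 12 mm (z), about 0.25 kg, with a red grip block 50 x 16 mm on the middle of its top, rising to 34 mm above the underside, sides flush with the bar. Origin at the centre of the underside. Starts flat on the bench; both ends alike.
- crank_axis (a point): Point on the vertical crank axis at the mid height of the knob (126 mm above the bench).
- crank_knob (a point): Middle of the dark wooden knob on the crank arm: upright, 26 mm across, 42 tall; point 18 mm below its top (top 144 mm above the bench). It stands 60 mm from the crank axis and spins freely on its pin, so it can be pinched from above and carried round without turning the wrist. Steel arm (18 mm wide) and hub lie below it, under 102 mm above the bench.
- crank (a joint): Crank angle in rad, growing clockwise seen from above; counts on through many turns. It stays where it is left. The push needed at the knob swings once each turn from about 1 N to about 7 N at the heavy point.
- gauge (a joint): Needle angle in rad, growing clockwise seen from above; always 0.2 x the crank angle. The red needle points along the station's +y at 0. Green marks from 3.4 to 3.8 (middle 3.6: crank at 18 rad), red marks from 4.1 on, grey ticks every 0.5.
- tiffin: Bystander: three-tier stainless tiffin, 122 mm across its bail, 193 mm high. Origin at the centre of the underside.
- jar: Bystander: clear glass jar with a metal twist cap, 72 mm across, 110 mm high. Origin at the centre of the underside.
- mould: Bystander: red muffin mould, 100 mm across, 42 mm high. Origin at the centre of the underside.
- lunchbox: Bystander: orange sandwich box, 126 x 168 mm, 53 mm high. Origin at the centre of the underside.

How it is judged:
By the outcome, as a careful person would: the job done as asked, in the order asked, and still so for the second after the job is handed in, with the robot touching nothing.
It also fails if it takes over 72 s, if anything falls off the work surface, if the arm or the gripper's body presses on something with over 40 N, if the wrist force passes 120 N, or if a joint passes its speed limit or range.

ROBOT

A 6-joint arm with a two-finger parallel gripper is mounted at the origin on the work surface. World frame = base frame: x ahead of the robot, y to its left, z up, the work surface at z = 0. Lengths are in m, angles in rad, forces in N, time in s.
With the tool pointing down it reaches from about 0.275 to 0.725 m from the base axis. Payload 15.9 kg.
Tool frame: the origin (TCP) lies midway between the tips of the shut fingers; the grasp point (between the pads) lies 19 mm behind it; z points along the fingers, y is the line along which they close (so a half turn about z gives the same grasp; the last joint's range is limited). The gripper opens to 85 mm and grips with 20 to 120 N. Pads are 22 mm wide; open, the fingers measure 114 mm over their backs; the gripper's body (76 mm by 85 mm) begins 54 mm behind the grasp point. The pads swing forward as they close: fully open they stand 13 mm farther back than shut.
Start: joints at [-1.276, 0.213, -0.034, 1.323, 0, 1.571], TCP at [0.145, -0.478, 0.231] pointing down, gripper open.
Joint ranges: [-2.98, 2.98], [-0.74, 1.72], [-1.14, 1.35], [-2.1, 2.04], [-1.57, 1.44], [-3.14, 3.14]. Speed limits (rad/s): [1.89, 1.89, 2.39, 2.57, 3.14, 3.14].

INTERFACE

Orientations are given as a rotation vector (axis times angle).
In Python, from workcell import robot gives the robot as it stands.
- The arm moves only by the tool apply_moves, never from a script. Its argument "moves" is a list of rows, each a list of 7 numbers: the shift along the tool's x, y, z scaled (see below), then the turn, a rotation vector about the tool's x, y, z scaled (see below), then the finger opening in mm, from 0 to 85.4. In form: [[dx, dy, dz, ax, ay, az, hand], ...]. A call has 1 to 12 rows; each row shifts and turns the commanded pose from where the row before left it, along the tool's axes as they then stand; what a row does not reach is not made up. The controller multiplies each number of a shift by 3 cm and each number of a turn by 5 degrees. A row lasts 1/8 s, in which the tool goes at most 62.5 mm and 10.7 degrees, less where a joint would pass 70% of its speed; a pose out of reach is approached as far as the arm can. A call with a number of a shift or a turn outside -1 to 1 is refused whole. A call with a gripper value outside its range is refused whole. The fingers move at their own pace and stop on an object; the grip force is fixed at half the most. Time passes only in rows, so rows that do not move let the fingers close. It gives the time, the measured TCP pose, the force, the opening and the grip force at its end, in the units of the state.
- robot.state(): the state, without advancing time (a new reading comes with each control period).
- robot.camera(name): name is "scene" or "top" or "wrist"; returns a dict with "pixels" (384x512x3 uint8, red, green, blue), "fov_y" (degrees; the focal length in pixels is half the picture's height over the tangent of half this angle, whatever the lens; pixels are square), "cx", "cy" (the principal point, pixels), "rvec" (rotation vector, rad) and "tvec" (3), from world to camera coordinates, as OpenCV has them. Camera axes: x right, y down, z forward; pixel columns grow to the right and rows downward; lengths in m; the calibration is good to about 2 mm. A picture is of the moment at which its call begins. There is no depth.
- robot.hand_in(): hands the job in; it is judged then, once.
The state is a dict: "t": time; "qpos": joint angles; "qd": joint speeds; "tau": joint torques, N m; "eef_pos": TCP position; "tool_rot": TCP orientation; "ft_force": force on the tool from outside, world axes, zero at the start; "torque": the same for the moment, N m; "grip_width": finger opening in m; "grasp_force": force on a finger pad.
Only numpy, scipy, OpenCV 4.12 (cv2) and the standard library are available. Lean on these libraries where they do the work, as an engineer would, in place of code of your own. Each camera call takes 0.05 s, during which the arm holds its last target. There are 200 camera calls.

## Working session

There is one attempt and no reset: what is moved stays moved. The work goes in short steps, Python scripts to look and compute and a tool call to move; the robot and the scene stay as the last step left them, time stands still between calls to the robot, and variables do not carry over. Pictures are saved under pics/ and viewed, at most 10 in all, crops included, and the job is handed in when it is done.

Besides the shell and the picture viewer there is one more tool, called after "Emit:" in YAML: its name, and indented under it one key for each argument. apply_moves: Moves the arm, as the interface text tells. Shifts and turns lie within -1 to 1; 1 stands for 3 cm of shift or 5 degrees of turn. Its arguments: {"type":"object","properties":{"moves":{"type":"array","items":{"type":"array","items":{"type":"number"}}}},"required":["moves"]}

```bash
mkdir -p pics; cat > h.py <<'E'
import numpy as np, cv2
from workcell import robot
from scipy.spatial.transform import Rotation as R
def cam(n):
    c=robot.camera(n); p=c["pixels"]; f=p.shape[0]/2/np.tan(np.radians(c["fov_y"])/2)
    return p,(f,c["cx"],c["cy"],R.from_rotvec(c["rvec"]).as_matrix(),np.array(c["tvec"]))
def ray(k,u,v,z):
    f,cx,cy,M,t=k; o=-M.T@t; d=M.T@np.array([(u-cx)/f,(v-cy)/f,1]); return o+d*(z-o[2])/d[2]
def proj(k,P):
    f,cx,cy,M,t=k; q=M@np.array(P)+t; return q[:2]/q[2]*f+[cx,cy]
def save(n,p): cv2.imwrite("pics/"+n,cv2.cvtColor(p,cv2.COLOR_RGB2BGR))
E
python3 - <<'E'
from h import *
for n in("top","scene"):
    p,k=cam(n); save(n+"1.png",p); print(n,k[0],-k[3].T@k[4],k[3][2])
    np.savez(n+".npz",p=p)
s=robot.state(); print({a:np.round(b,3) for a,b in s.items()}, R.from_rotvec(s["tool_rot"]).as_matrix().round(3))
E
```

```text
top 377.0415517167065 [0.33715207 0.01437592 1.30283033] [ 0.18106511  0.0211525  -0.98324361]
scene 372.16006814224886 [1.0738759  0.7248118  0.77191756] [-0.49067163 -0.62545035 -0.60667389]
{'t': np.float64(0.1), 'qpos': array([-1.276,  0.213, -0.035,  1.323,  0.   ,  1.571]), 'qd': array([ 0.001, -0.002,  0.001,  0.   ,  0.   ,  0.   ]), 'tau': array([-1.0000e-03, -6.8725e+01,  4.8781e+01,  1.2000e-02,  0.0000e+00,
        0.0000e+00]), 'eef_pos': array([ 0.145, -0.478,  0.231]), 'tool_rot': array([-3.107, -0.461,  0.   ]), 'ft_force': array([0.008, 0.794, 0.548]), 'torque': array([-0.036, -0.005,  0.056]), 'grasp_force': np.float64(0.0), 'grip_width': np.float64(0.085)} [[ 0.957  0.291 -0.   ]
 [ 0.291 -0.957  0.001]
 [ 0.    -0.001 -1.   ]]
```

View pics/top1.png

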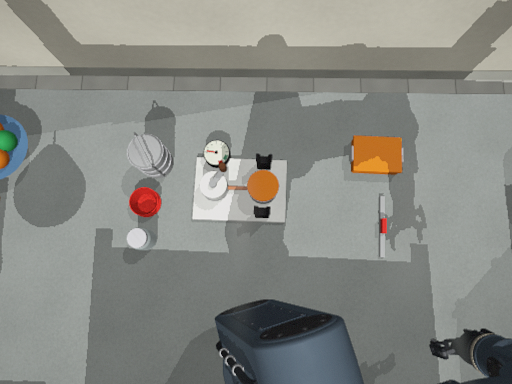

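View pics/scene1.png

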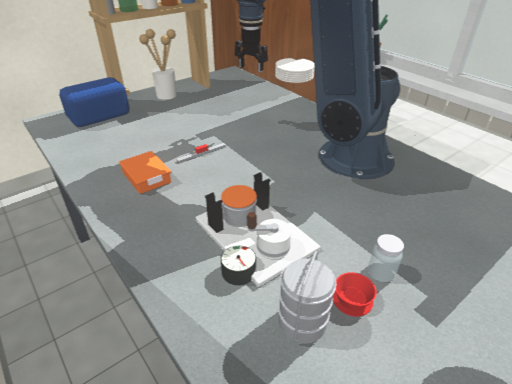

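The top view shows the lid at (263,185), saddles at (264,160) and (262,212), the gauge at (217,153), the knob at about (222,166), and the bar at (382,226) lying along world x. The scene view agrees.

```bash
cat > m.py <<'E'
from h import *
def blobs(p,mask,k,z,amin=8,box=None):
    n,l,st,c=cv2.connectedComponentsWithStats(mask.astype(np.uint8))
    for i in range(1,n):
        if st[i,4]>=amin and (box is None or (box[0]<c[i][0]<box[2] and box[1]<c[i][1]<box[3])):
            r=cv2.minAreaRect(np.argwhere(l==i)[:,::-1].astype(np.float32))
            print(c[i].round(1),st[i,4],ray(k,*c[i],z).round(4),"rect",np.round(r[1],1),round(r[2],1))
E
python3 - <<'E'
from m import *
p,k=cam("top"); h=cv2.cvtColor(p,cv2.COLOR_RGB2HSV); H,S,V=[h[...,i].astype(int) for i in range(3)]
print("lid");blobs(p,(H>5)&(H<20)&(S>150)&(V>100),k,.101,100,(190,140,300,230))
print("black");blobs(p,(V<60),k,.131,30,(190,140,300,225))
print("red grip");blobs(p,((H<6)|(H>174))&(S>150)&(V>90),k,.034,15,(360,180,400,270))
print("knob");blobs(p,(V<110)&(S>90),k,.144,8,(190,140,250,200))
print("bar");
g=p[185:265,370:396].astype(int); 
m=np.zeros(p.shape[:2],bool); m[188:264,372:394]=(g.min(2)>165)[3:79,2:24]; blobs(p,m,k,.012,20)
w=np.zeros(p.shape[:2],bool); w[150:230,185:295]=(p[150:230,185:295].min(2)>185); print("white");blobs(p,w,k,.02,50)
c=p[130:240,180:410]; save("c1.png",cv2.resize(c,None,fx=3.4,fy=3.4,interpolation=cv2.INTER_CUBIC))
E
```

```text
lid
[262.5 185.3] 737 [0.5738 0.0203 0.101 ] rect [30. 29.] 90.0
black
[263.1 161.5] 187 [0.6455 0.0195 0.131 ] rect [14. 15.] 90.0
[261.2 212. ] 152 [0.4826 0.0226 0.131 ] rect [10. 15.] 90.0
red grip
[383.5 225.3] 86 [ 0.4574 -0.3863  0.034 ] rect [14.  5.] 90.0
knob
[221.3 166.6] 56 [0.6235 0.1515 0.144 ] rect [12.4  8. ] 29.1
bar
[382.5 203.8] 66 [ 0.5336 -0.3929  0.012 ] rect [16.  3.] 90.0
[382.5 245.4] 91 [ 0.3918 -0.3872  0.012 ] rect [23.  3.] 90.0
white
[213.1 156.6] 170 [0.6898 0.1965 0.02  ] rect [13. 17.] 90.0
[209.7 195.6] 1578 [0.5504 0.2025 0.02  ] rect [39.3 61.9] 4.2
[233.  168.7] 235 [0.6472 0.125  0.02  ] rect [12.1 22.8] 12.1
```

View pics/c1.png

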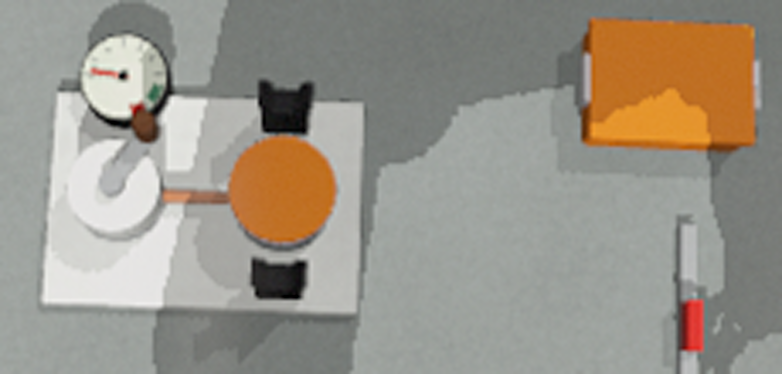

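Emit:
apply_moves:
  moves:
    - [0,0,-0.2,0,0,0.95,85]
    - [0,0,-0.2,0,0,0.95,85]
    - [0,0,-0.2,0,0,0.95,85]
    - [0,0,0,0,0,0.95,85]

```text
t: 0.65
eef_pos: [0.1453, -0.4785, 0.2495]
tool_rot: [3.141, -0.062, 0.0]
ft_force: [-0.0, -0.9, 0.5]
grip_width: 0.0846
grasp_force: 0.0
```

Emit:
apply_moves:
  moves:
    - [0.9,-0.3,0,0,0,0,85]
    - [0.9,-0.3,0,0,0,0,85]
    - [0.9,-0.3,0,0,0,0,85]
    - [0.9,-0.3,0,0,0,0,85]
    - [0.9,-0.3,0,0,0,0,85]
    - [0.9,-0.3,0,0,0,0,85]
    - [0.9,-0.3,0,0,0,0,85]
    - [0.9,-0.3,0,0,0,0,85]
    - [0.9,-0.3,0,0,0,0,85]
    - [0.9,-0.3,0,0,0,0,85]
    - [0.9,-0.3,0,0,0,0,85]
    - [0,0,0,0,0,0,85]

```text
t: 2.15
eef_pos: [0.447, -0.3896, 0.2486]
tool_rot: [-3.14, 0.055, 0.001]
ft_force: [0.1, -0.2, 0.6]
grip_width: 0.0847
grasp_force: 0.0
```

```bash
python3 - <<'E'
from h import *
p,k=cam("wrist"); save("w1.png",p); s=robot.state(); print(s["t"],s["eef_pos"],R.from_rotvec(s["tool_rot"]).as_matrix().round(3)); print(k[0],-k[3].T@k[4],k[3][2])
E
```

```text
2.2 [ 0.44601691 -0.39003857  0.24873099] [[ 0.999 -0.036 -0.001]
 [-0.036 -0.999  0.001]
 [-0.001 -0.001 -1.   ]]
324.2395301197071 [ 0.51786823 -0.39213174  0.39122953] [-0.28265529  0.01059622 -0.95916302]
```

View pics/w1.png

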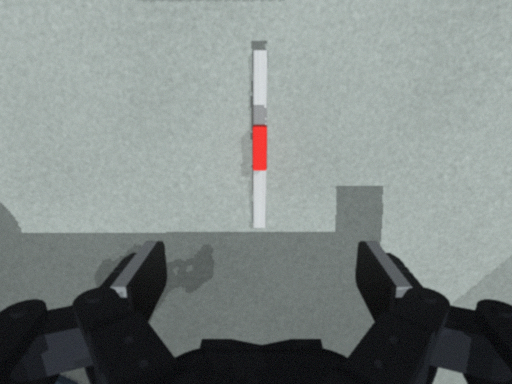

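The wrist view shows the bar upright in the picture from (259,42) to (260,228), with the red grip centred at (260,147).

```bash
python3 - <<'E'
from h import *
p,k=cam("wrist"); h=cv2.cvtColor(p,cv2.COLOR_RGB2HSV)
m=((h[...,0]<6)|(h[...,0]>174))&(h[...,1]>150); a=np.argwhere(m); print(a.min(0),a.max(0))
lo,hi=a.min(0),a.max(0)+1
for v in(lo[0],hi[0]): print(ray(k,a[:,1].mean()+.5,v,.034))
c=a[:,1].mean()+.5
for v0 in (46,60,80,100,200,215,225):
    r=p[v0].astype(int); j=np.arange(235,285)
    d=np.where((h[v0,235:285,1]<25)&(np.abs(r[235:285].mean(1)-np.median(r[235:285].mean(1)))>18))[0]+235
    print(v0,d.min(),d.max(),ray(k,(d.min()+d.max()+1)/2,v0,.012))
E
```

```text
[125 252] [168 265]
[ 0.4821712  -0.38949701  0.034     ]
[ 0.43312326 -0.38762956  0.034     ]
46 251 264 [ 0.56429132 -0.39118486  0.012     ]
60 249 265 [ 0.55017939 -0.39008524  0.012     ]
80 250 265 [ 0.5294017  -0.38981894  0.012     ]
100 249 265 [ 0.50796478 -0.38841409  0.012     ]
200 250 264 [ 0.38882507 -0.38369771  0.012     ]
215 251 264 [ 0.36901257 -0.38353971  0.012     ]
225 249 264 [ 0.3555547  -0.38174841  0.012     ]
```

Emit:
apply_moves:
  moves:
    - [0.2,-0.05,0.5,0,0,0.08,60]
    - [0.2,-0.05,1,0,0,0,60]
    - [0,0,1,0,0,0,60]
    - [0,0,1,0,0,0,60]
    - [0,0,1,0,0,0,60]
    - [0,0,1,0,0,0,60]
    - [0,0,0.7,0,0,0,60]
    - [0,0,0.3,0,0,0,60]
    - [0,0,0,0,0,0,60]

```text
t: 3.38
eef_pos: [0.4573, -0.3877, 0.0539]
tool_rot: [-3.14, 0.07, 0.001]
ft_force: [-0.1, 0.2, 0.8]
grip_width: 0.0599
grasp_force: 0.0
```

```bash
python3 - <<'E'
from h import *
s=robot.state(); print(s["eef_pos"],s["ft_force"],R.from_rotvec(s["tool_rot"]).as_matrix().round(3)[0])
p,k=cam("wrist"); save("w2.png",p)
E
```

```text
[ 0.45733091 -0.38774232  0.0538825 ] [-0.14556482  0.20454272  0.80310612] [ 0.999 -0.044 -0.001]
```

View pics/w2.png

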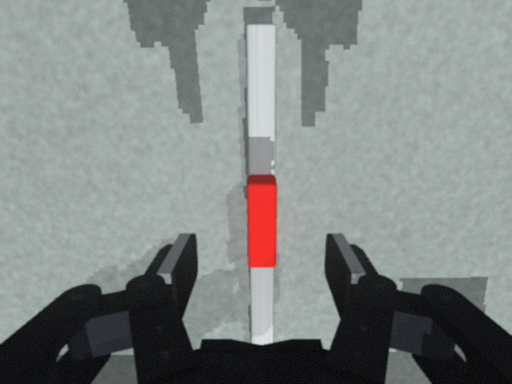

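The bar lies midway between the fingers, at column 261. I descend and grip.

Emit:
apply_moves:
  moves:
    - [0,0,0.6,0,0,0,60]
    - [0,0,0.5,0,0,0,60]
    - [0,0,0.35,0,0,0,50]
    - [0,0,0,0,0,0,30]
    - [0,0,0,0,0,0,5]
    - [0,0,0,0,0,0,5]
    - [0,0,0,0,0,0,5]
    - [0,0,0,0,0,0,5]

```text
t: 4.42
eef_pos: [0.4581, -0.3882, 0.0114]
tool_rot: [3.14, -0.069, 0.001]
ft_force: [-0.6, 0.1, 5.0]
grip_width: 0.0149
grasp_force: 60.0
```

Emit:
apply_moves:
  moves:
    - [0,0,-0.3,0,0,0,5]
    - [0,0,-0.8,0,0,0,5]
    - [0,0,-1,0,0,0,5]
    - [0,0,-1,0,0,0,5]
    - [0,0,-1,0,0,0,5]
    - [0,0,-1,0,0,0,5]
    - [0,-0.3,-1,0,0,0,5]
    - [0,-0.7,-1,0,0,0,5]
    - [0.2,-1,-1,0,0,0,5]
    - [0.2,-1,-0.7,0,0,0,5]
    - [0.2,-1,-0.5,0,0,0,5]
    - [0.2,-1,0,0,0,0,5]

```text
t: 5.92
eef_pos: [0.4887, -0.2382, 0.2914]
tool_rot: [3.14, -0.069, 0.003]
ft_force: [1.3, -0.5, -3.2]
grip_width: 0.0149
grasp_force: 58.9
```

Emit:
apply_moves:
  moves:
    - [0.1,-1,0,0,0,0,5]
    - [0,-1,0,0,0,0,5]
    - [0,-1,0,0,0,0,5]
    - [0,-1,0,0,0,0,5]
    - [0,-1,0,0,0,0,5]
    - [0,-0.6,0,0,0,0,5]
    - [0,-0.3,0,0,0,0,5]
    - [0,0,0,0,0,0,5]
    - [0,0,0,0,0,0,5]

```text
t: 7.05
eef_pos: [0.4991, -0.0631, 0.2898]
tool_rot: [3.141, -0.07, -0.0]
ft_force: [0.6, -0.3, -3.0]
grip_width: 0.0149
grasp_force: 58.9
```

```bash
python3 - <<'E'
from h import *
s=robot.state(); print(s["t"],s["eef_pos"],s["grip_width"],s["ft_force"],R.from_rotvec(s["tool_rot"]).as_matrix().round(3)[0])
p,k=cam("wrist"); save("w3.png",p)
E
```

```text
7.05 [ 0.49910238 -0.06308111  0.28975599] 0.014893664737924675 [ 0.57962233 -0.2536282  -3.01494337] [ 0.999 -0.044 -0.   ]
```

View pics/w3.png

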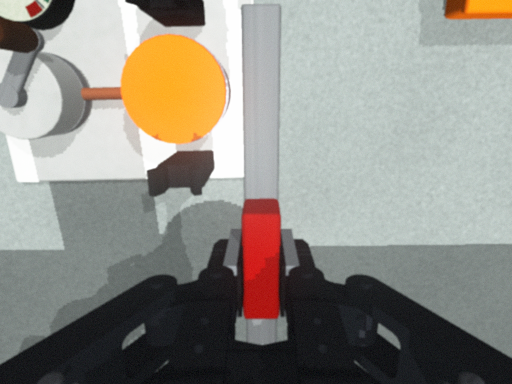

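The lid is at about (175,88), the near saddle at (182,170), and the base corner at (243,177). The bar is held straight.

```bash
python3 - <<'E'
from h import *
p,k=cam("wrist"); h=cv2.cvtColor(p,cv2.COLOR_RGB2HSV); H,S,V=[h[...,i].astype(int) for i in range(3)]
m=((H>5)&(H<22)&(S>150)&(V>120)).astype(np.uint8); m[:,250:]=0; m[:25]=0;m[:,:110]=0; 
c=max(cv2.findContours(m,0,1)[0],key=cv2.contourArea)
P=np.array([ray(k,u+.5,v+.5,.101)[:2] for u,v in cv2.convexHull(c)[:,0]])
(x,y),r=cv2.minEnclosingCircle(P.astype(np.float32)); print("lid",x,y,r,P.min(0),P.max(0))
# base lower edge: white->grey
w=p.min(2).astype(int); pts=[]
for u in list(range(40,60,3))+list(range(70,125,4))+list(range(216,238,3)):
    col=cv2.GaussianBlur(w[150:200,u].astype(np.float32),(1,5),0).ravel(); g=np.diff(col); v=150+g.argmin()+1; pts.append(ray(k,u+.5,v,.02)[:2])
pts=np.array(pts); b=np.polyfit(pts[:,1],pts[:,0],1); print("low edge",b, np.abs(np.polyval(b,pts[:,1])-pts[:,0]).round(4))
# black near saddle
m=((V<70)).astype(np.uint8); m[:130]=0; m[196:]=0; m[:,:140]=0; m[:,225:]=0
cs=[c for c in cv2.findContours(m,0,1)[0]]; c=max(cs,key=cv2.contourArea); x0,y0,ww,hh=cv2.boundingRect(c); print(x0,y0,ww,hh)
for u in (x0,x0+ww): print(ray(k,u,(y0+8),.131))
q=p[:200,100:260]; save("c2.png",cv2.resize(q,None,fx=3,fy=3,interpolation=cv2.INTER_CUBIC))
E
```

```text
lid 0.5738699436187744 0.02496308833360672 0.05687180534005165 [ 0.52298769 -0.03179686] [0.62528076 0.08171128]
low edge [0.03068559 0.46392759] [0.0005 0.0008 0.0008 0.0006 0.0007 0.0008 0.0008 0.0003 0.0002 0.0001
 0.0001 0.     0.0001 0.0002 0.0003 0.0003 0.0004 0.0009 0.0008 0.0007
 0.0006 0.0001 0.0001 0.     0.0001 0.0001 0.0002 0.0002 0.0003]
148 172 56 24
[0.49349909 0.04592997 0.131     ]
[ 0.49103075 -0.00792072  0.131     ]
```

View pics/c2.png

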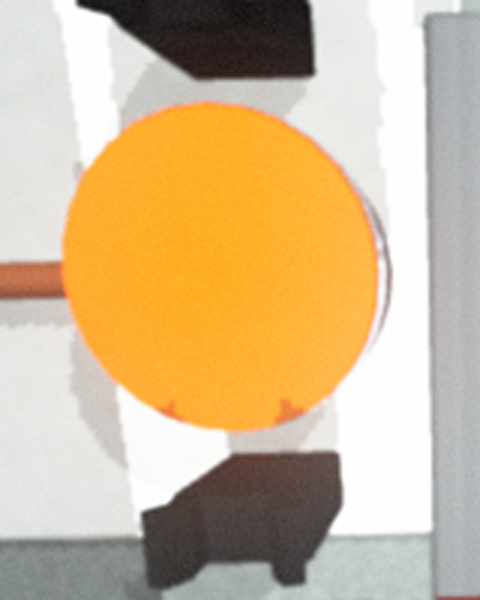

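Emit:
apply_moves:
  moves:
    - [0.3,-0.4,0,0,0,-0.13,5]
    - [0.6,-0.7,0,0,0,0,5]
    - [0.6,-0.7,0,0,0,0,5]
    - [0.6,-0.7,0,0,0,0,5]
    - [0.3,-0.35,0.2,0,0,0,5]
    - [0,0,0.7,0,0,0,5]
    - [0,0,0.9,0,0,0,5]
    - [0,0,0.9,0,0,0,5]
    - [0,0,0.7,0,0,0,5]
    - [0,0,0.4,0,0,0,5]
    - [0,0,0,0,0,0,5]
    - [0,0,0,0,0,0,5]

```text
t: 8.65
eef_pos: [0.5738, 0.0036, 0.1768]
tool_rot: [-3.126, 0.004, -0.002]
ft_force: [0.4, 0.7, -2.8]
grip_width: 0.015
grasp_force: 58.9
```

```bash
python3 - <<'E'
from h import *
s=robot.state(); print(s["t"],s["eef_pos"],s["ft_force"],R.from_rotvec(s["tool_rot"]).as_matrix().round(4)[0])
p,k=cam("wrist"); q,k2=cam("top"); 
a=cv2.resize(p,(430,322)); b=cv2.resize(q[140:230,215:310],(340,322),interpolation=cv2.INTER_CUBIC); save("w4.png",np.hstack([a,b]))
E
```

```text
8.65 [0.57380641 0.00364738 0.17682242] [ 0.35247391  0.70904817 -2.76620736] [ 1.     -0.0024  0.0011]
```

View pics/w4.png

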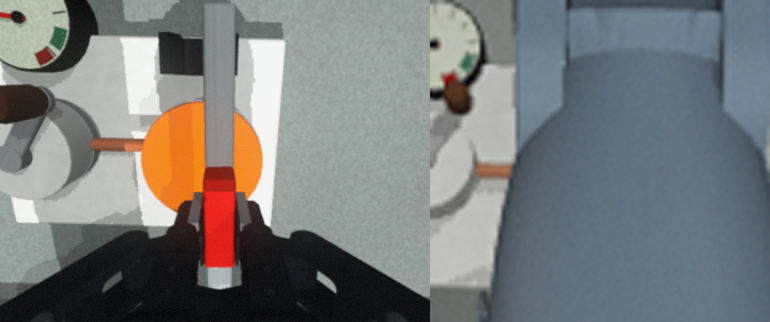

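```bash
python3 - <<'E'
from h import *
s=robot.state(); print(s["t"],s["eef_pos"],s["qpos"].round(3),s["qd"].round(3),s["tau"].round(1),s["torque"].round(2)); print(R.from_rotvec(s["tool_rot"]).as_matrix().round(4))
E
```

```text
8.75 [0.57390148 0.00368348 0.17688953] [-2.000e-03  3.790e-01  5.300e-02  1.244e+00  1.600e-02  3.142e+00] [-0.001  0.    -0.003 -0.001  0.001 -0.001] [  0.  -84.4  49.2   0.    0.1   0. ] [-0.03 -0.02  0.04]
[[ 1.     -0.0023  0.0014]
 [-0.0023 -0.9999  0.0159]
 [ 0.0013 -0.0159 -0.9999]]
```

Joint 6 has hit its range limit (3.142). I lift the bar and give the wrist half a turn the other way; the bar is symmetric, so either end may lead.

Emit:
apply_moves:
  moves:
    - [0,0,-0.5,0,0,-0.3,5]
    - [0,0,-0.8,-0.18,0,-0.7,5]
    - [0,0,-0.7,0,0,-1,5]
    - [0,0,-0.4,0,0,-1,5]
    - [0,0,0,0,0,-1,5]
    - [0,0,0,0,0,-1,5]
    - [0,0,0,0,0,-1,5]
    - [0,0,0,0,0,-1,5]
    - [0,0,0,0,0,-1,5]
    - [0,0,0,0,0,-1,5]
    - [0,0,0,0,0,-1,5]
    - [0,0,0,0,0,-1,5]

```text
t: 10.25
eef_pos: [0.5736, 0.003, 0.2494]
tool_rot: [2.785, 1.453, 0.003]
ft_force: [-0.6, 0.7, -3.2]
grip_width: 0.0146
grasp_force: 58.9
```

Emit:
apply_moves:
  moves:
    - [0,0,0,0,0,-1,5]
    - [0,0,0,0,0,-1,5]
    - [0,0,0,0,0,-1,5]
    - [0,0,0,0,0,-1,5]
    - [0,0,0,0,0,-1,5]
    - [0,0,0,0,0,-1,5]
    - [0,0,0,0,0,-1,5]
    - [0,0,0,0,0,-1,5]
    - [0,0,0,0,0,-1,5]
    - [0,0,0,0,0,-1,5]
    - [0,0,0,0,0,-1,5]
    - [0,0,0,0,0,-1,5]

```text
t: 11.75
eef_pos: [0.5736, 0.003, 0.2494]
tool_rot: [1.685, 2.65, 0.002]
ft_force: [0.3, 0.7, -3.3]
grip_width: 0.0149
grasp_force: 58.9
```

Emit:
apply_moves:
  moves:
    - [0,0,0,0,0,-1,5]
    - [0,0,0,0,0,-1,5]
    - [0,0,0,0,0,-1,5]
    - [0,0,0,0,0,-1,5]
    - [0,0,0,0,0,-1,5]
    - [0,0,0,0,0,-1,5]
    - [0,0,0,0,0,-1,5]
    - [0,0,0,0,0,-1,5]
    - [0,0,0,0,0,-1,5]
    - [0,0,0,0,0,-1,5]
    - [0,0,0,0,0,-1,5]
    - [0,0,0,0,0,-0.5,5]

```text
t: 13.25
eef_pos: [0.5736, 0.003, 0.2494]
tool_rot: [0.204, 3.133, 0.001]
ft_force: [-0.3, -0.3, -3.4]
grip_width: 0.0151
grasp_force: 58.9
```

```bash
python3 - <<'E'
from h import *
s=robot.state(); print(s["t"],s["eef_pos"],s["qpos"].round(3),s["qd"].round(3)); M=R.from_rotvec(s["tool_rot"]).as_matrix(); print(M.round(4),np.degrees(np.arctan2(M[1,0],M[0,0])))
d=np.array([.574,.020,.165])-s["eef_pos"]; print(M.T@d/.03)
E
```

```text
13.25 [0.57359876 0.00302577 0.24940423] [0.005 0.366 0.218 1.42  0.    0.135] [-0.001 -0.001  0.     0.001 -0.001 -0.326]
[[-9.916e-01  1.295e-01  2.200e-03]
 [ 1.295e-01  9.916e-01  3.000e-04]
 [-2.100e-03  5.000e-04 -1.000e+00]] 172.55767896691452
[0.06596073 0.56127975 2.81363975]
```

Emit:
apply_moves:
  moves:
    - [0,0.2,0.1,0,0,-0.5,5]
    - [0,0.3,0.5,0,0,-0.4,5]
    - [0,0.07,0.8,0,0,0,5]
    - [0,0,0.8,0,0,0,5]
    - [0,0,0.5,0,0,0,5]
    - [0,0,0.1,0,0,0,5]
    - [0,0,0,0,0,0,5]

```text
t: 14.12
eef_pos: [0.5754, 0.0202, 0.1644]
tool_rot: [0.085, 3.139, 0.0]
ft_force: [0.4, 1.3, -3.1]
grip_width: 0.0148
grasp_force: 58.9
```

```bash
python3 - <<'E'
from h import *
s=robot.state(); print(s["t"],s["eef_pos"],s["qpos"].round(3),s["qd"].round(3)); M=R.from_rotvec(s["tool_rot"]).as_matrix(); print(M.round(4),np.degrees(np.arctan2(M[1,0],M[0,0])))
d=np.array([.574,.020,.115])-s["eef_pos"]; print(M.T@d/.03)
p,k=cam("wrist"); q,k2=cam("scene"); 
a=cv2.resize(p,(430,322)); b=cv2.resize(q[160:260,180:285],(340,322),interpolation=cv2.INTER_CUBIC); save("w5.png",np.hstack([a,b]))
E
```

```text
14.125 [0.57538804 0.02017577 0.16444008] [0.035 0.387 0.034 1.216 0.    0.089] [-0.    -0.006  0.012  0.004 -0.    -0.   ]
[[-9.985e-01  5.440e-02  1.400e-03]
 [ 5.440e-02  9.985e-01  3.000e-04]
 [-1.400e-03  3.000e-04 -1.000e+00]] 176.88211702001536
[ 0.04810613 -0.00893728  1.64793632]
```

View pics/w5.png

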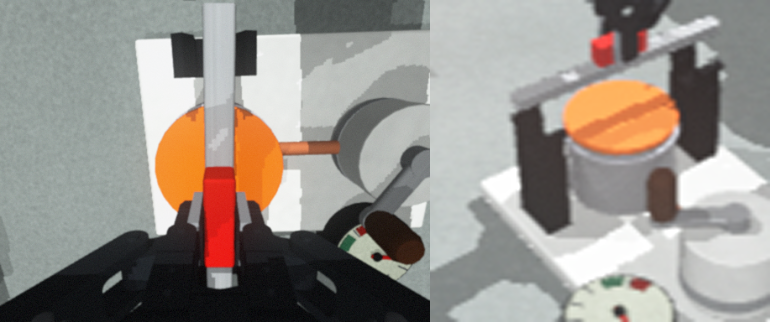

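The bar end is at column 219 and the saddle is centred at 214, which matches a yaw error of about 1.4°. I correct it while descending.

Emit:
apply_moves:
  moves:
    - [0.05,0,0.1,0,0,-0.28,5]
    - [0,0,0.3,0,0,0,5]
    - [0,0,0.3,0,0,0,5]
    - [0,0,0.3,0,0,0,5]
    - [0,0,0.25,0,0,0,5]
    - [0,0,0.15,0,0,0,5]
    - [0,0,0.05,0,0,0,5]
    - [0,0,0,0,0,0,5]
    - [0,0,0,0,0,0,5]

```text
t: 15.35
eef_pos: [0.5739, 0.0202, 0.1208]
tool_rot: [0.047, 3.14, 0.0]
ft_force: [0.3, -0.7, -2.3]
grip_width: 0.0149
grasp_force: 58.9
```

Emit:
apply_moves:
  moves:
    - [0,0,0.08,0,0,0,5]
    - [0,0,0.05,0,0,0,5]
    - [0,0,0.03,0,0,0,5]
    - [0,0,0,0,0,0,5]

```text
t: 15.85
eef_pos: [0.5737, 0.0202, 0.1156]
tool_rot: [0.047, 3.141, 0.0]
ft_force: [0.1, -0.4, -2.5]
grip_width: 0.0147
grasp_force: 58.9
```

Emit:
apply_moves:
  moves:
    - [0,0,0.03,0,0,0,5]
    - [0,0,0.02,0,0,0,5]
    - [0,0,0,0,0,0,5]

```text
t: 16.23
eef_pos: [0.5738, 0.0202, 0.1154]
tool_rot: [0.047, 3.139, 0.0]
ft_force: [-7.0, -0.2, 14.8]
grip_width: 0.0149
grasp_force: 61.4
```

Contact is at the expected height (TCP 0.1154), so the bar is seated. I ease off and open.

Emit:
apply_moves:
  moves:
    - [0,0,-0.03,0,0,0,5]
    - [0,0,0,0,0,0,20]
    - [0,0,0,0,0,0,40]
    - [0,0,0,0,0,0,50]
    - [0,0,0,0,0,0,50]
    - [0,0,-0.3,0,0,0,50]
    - [0,0,-0.7,0,0,0,60]
    - [0,0,-1,0,0,0,60]
    - [0,0,-1,0,0,0,60]
    - [0,0,-1,0,0,0,60]
    - [0,0,-0.7,0,0,0,60]
    - [0,0,0,0,0,0,60]

```text
t: 17.73
eef_pos: [0.5744, 0.0202, 0.258]
tool_rot: [0.047, 3.137, 0.001]
ft_force: [-0.3, -0.0, -0.4]
grip_width: 0.0596
grasp_force: 0.0
```

```bash
python3 - <<'E'
from m import *
s=robot.state(); print(s["t"],s["eef_pos"],s["qpos"].round(3)); M=R.from_rotvec(s["tool_rot"]).as_matrix(); print(M.round(4))
p,k=cam("wrist"); q,k2=cam("scene"); np.savez("w6.npz",p=p)
h=cv2.cvtColor(p,cv2.COLOR_RGB2HSV); H,S,V=[h[...,i].astype(int) for i in range(3)]
print("red");blobs(p,((H<5)|(H>175))&(S>170)&(V>90),k,.138,60)
print("knob");blobs(p,((H<15)|(H>170))&(S>80)&(V<120)&(V>25),k,.144,60)
a=cv2.resize(p,(430,322)); b=cv2.resize(q[160:260,180:285],(340,322),interpolation=cv2.INTER_CUBIC); save("w6.png",np.hstack([a,b]))
E
```

```text
17.725 [0.5743652  0.02016516 0.25802608] [0.035 0.368 0.241 1.441 0.    0.065]
[[-9.995e-01  3.020e-02  4.000e-03]
 [ 3.020e-02  9.995e-01  4.000e-04]
 [-4.000e-03  5.000e-04 -1.000e+00]]
red
[260.8 175.8] 1024 [0.5695 0.0203 0.138 ] rect [59. 17.] 90.0
knob
[ 25.1 257. ] 1429 [ 0.6353 -0.1896  0.144 ] rect [94.6 26.4] 76.0
[246.7 225.3] 96 [0.6112 0.0069 0.144 ] rect [14.  9.] 90.0
[275.7 225.5] 122 [0.6122 0.0317 0.144 ] rect [12.9 10.5] 84.3
[411.5 236. ] 431 [0.6257 0.1488 0.144 ] rect [24. 25.] 90.0
```

View pics/w6.png

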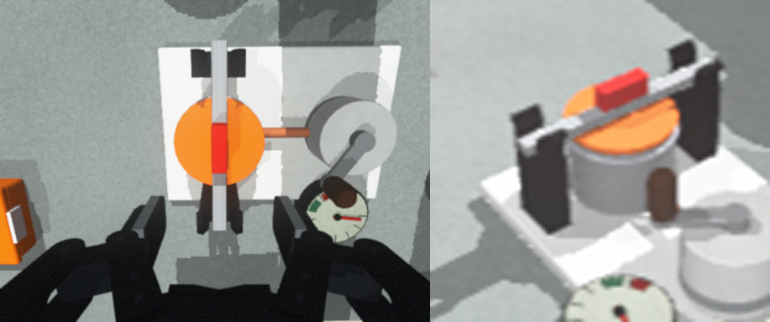

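The bar rests in both saddles. The knob top is at about (0.626,0.149), and the knob sits at (411,236) in the wrist picture. I check the axis by the hub and the pump rim.

```bash
python3 - <<'E'
from h import *
p,k=cam("wrist")
print("hub",ray(k,434.5,163,.100))
h=cv2.cvtColor(p,cv2.COLOR_RGB2HSV); H,S,V=[h[...,i].astype(int) for i in range(3)]
# knob top: topmost bound; fit circle edges at z .144
m=((H<18)|(H>165))&(S>70)&(V<120); m[:205]=0; m[:,:380]=0; m[265:]=0; m[:,440:]=0
a=np.argwhere(m); print(a.min(0),a.max(0))
for u,v in ((a[:,1].min(),230),(a[:,1].max()+1,230),(411,a[:,0].min()),(411,a[:,0].max()+1)):
    print(ray(k,u,v,.144)[:2].round(4),ray(k,u,v,.104)[:2].round(4))
print(proj(k,[.579,.185,.086]),[proj(k,np.array([.579+.046*c,.185+.046*s,.086])).round(0) for c,s in((1,0),(0,1),(-1,0),(0,-1))])
x=p[90:270,340:500]; save("c3.png",cv2.resize(x,None,fx=3.3,fy=3.3,interpolation=cv2.INTER_CUBIC))
E
```

```text
hub [0.57015031 0.1833815  0.1       ]
[213 386] [262 425]
[0.6171 0.1254] [0.6353 0.1415]
[0.6181 0.1594] [0.6366 0.1809]
[0.6022 0.1451] [0.6182 0.1644]
[0.6493 0.1498] [0.6726 0.1698]
[427.79018592 168.74401352] [array([423., 212.]), array([475., 167.]), array([433., 121.]), array([381., 170.])]
```

View pics/c3.png

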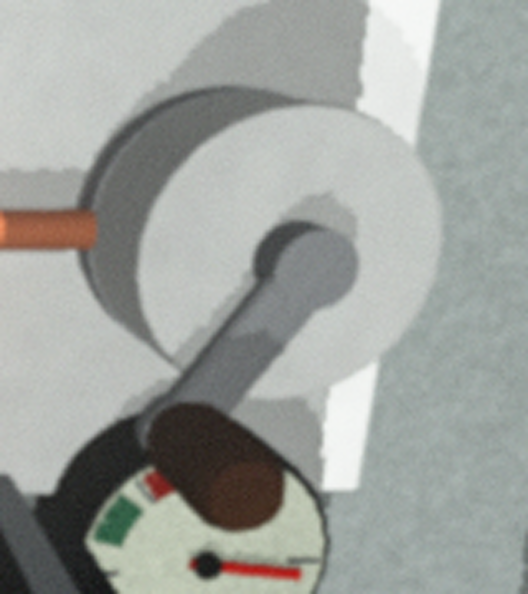

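The pump rim matches the prediction, giving the axis at (0.5787,0.185). The knob is at (0.6285,0.1516), which makes the radius 59.9 mm, as expected.

Emit:
apply_moves:
  moves:
    - [-0.2,0.5,0,0,0,0,60]
    - [-0.35,0.9,0,0,0,0,60]
    - [-0.4,1,0,0,0,0,60]
    - [-0.4,1,0,0,0,0,60]
    - [-0.22,0.7,0,0,0,0,60]
    - [-0.1,0.33,0,0,0,0,60]
    - [0,0,0.6,0,0,0,60]
    - [0,0,0.9,0,0,0,60]
    - [0,0,0.9,0,0,0,60]
    - [0,0,0.4,0,0,0,60]
    - [0,0,0,0,0,0,60]
    - [0,0,0,0,0,0,60]

```text
t: 19.38
eef_pos: [0.6282, 0.1516, 0.1733]
tool_rot: [0.048, 3.139, 0.001]
ft_force: [0.1, -0.3, -0.2]
grip_width: 0.0601
grasp_force: 0.0
```

```bash
python3 - <<'E'
from m import *
s=robot.state(); print(s["t"],s["eef_pos"],s["qpos"].round(3)); M=R.from_rotvec(s["tool_rot"]).as_matrix(); print(M.round(4))
print(M.T@(np.array([.6285,.1516,.110])-s["eef_pos"])/.03)
p,k=cam("wrist"); h=cv2.cvtColor(p,cv2.COLOR_RGB2HSV); H,S,V=[h[...,i].astype(int) for i in range(3)]
blobs(p,((H<15)|(H>170))&(S>80)&(V<130)&(V>25),k,.144,60); print(proj(k,[.6285,.1516,.144]),proj(k,[.6285,.1516,.124]))
E
```

```text
19.375 [0.62823146 0.15156851 0.17330925] [0.237 0.536 0.286 1.319 0.    0.267]
[[-9.995e-01  3.030e-02  2.200e-03]
 [ 3.030e-02  9.995e-01  6.000e-04]
 [-2.200e-03  6.000e-04 -1.000e+00]]
[-4.28228138e-03 -1.50992569e-05  2.11032315e+00]
[508.   58.2] 103 [0.5436 0.2766 0.144 ] rect [49.  5.] 90.0
[ 64.8 136.1] 399 [0.5749 0.0497 0.144 ] rect [133.8   8.2] 80.4
[ 43.  128.2] 1843 [0.5704 0.0391 0.144 ] rect [88.5 21.9] 79.0
[137.8 133. ] 83 [0.5745 0.0884 0.144 ] rect [51.  5.] 90.0
[108.6 208.6] 1101 [0.6161 0.0661 0.144 ] rect [58.7 31.7] 1.6
[263.  224.1] 552 [0.6283 0.1528 0.144 ] rect [26.3 32.5] 32.0
[260.87651432 224.46616689] [260.85975865 211.99390784]
```

Emit:
apply_moves:
  moves:
    - [0,0.02,0.5,0,0,0,60]
    - [0,0,0.7,0,0,0,60]
    - [0,0,0.6,0,0,0,60]
    - [0,0,0.3,0,0,0,60]
    - [0,0,0,0,0,0,45]
    - [0,0,0,0,0,0,35]
    - [0,0,0,0,0,0,18]
    - [0,0,0,0,0,0,18]
    - [0,0,0,0,0,0,18]

```text
t: 20.55
eef_pos: [0.6283, 0.1522, 0.1101]
tool_rot: [0.047, 3.139, 0.001]
ft_force: [0.2, -1.2, 5.7]
grip_width: 0.0246
grasp_force: 58.6
```

```bash
cat > arc.py <<'E'
# print tool-frame rows for next n steps of `st` deg from measured pose, about axis A
import sys; from h import *
n,st=int(sys.argv[1]),float(sys.argv[2]); A=np.array([float(sys.argv[3]),float(sys.argv[4])]) if len(sys.argv)>4 else np.array([.5787,.185])
s=robot.state(); M=R.from_rotvec(s["tool_rot"]).as_matrix(); v=s["eef_pos"][:2]-A
a=np.arctan2(v[1],v[0]); print("t",s["t"],"r",np.hypot(*v),"ang",np.degrees(a),"z",s["eef_pos"][2],"F",s["ft_force"].round(1),M[:2,0].round(3),s["qpos"].round(2))
ang=a-np.radians(st)*np.arange(n+1); P=A+.06*np.c_[np.cos(ang),np.sin(ang)]
D=np.diff(P,axis=0); print([[round(float(x),2),round(float(y),2)] for x,y in (np.c_[D,np.zeros(n)]@M)[:,:2]/.03])
E
python3 arc.py 36 10
```

```text
t 20.55 r 0.059525960428301355 ang -33.48762057350943 z 0.11008296628549491 F [ 0.2 -1.2  5.7] [-1.    0.03] [ 0.24  0.56  0.16  1.17 -0.    0.27]
[[0.21, -0.28], [0.25, -0.24], [0.29, -0.19], [0.32, -0.14], [0.34, -0.08], [0.35, -0.02], [0.35, 0.04], [0.33, 0.1], [0.31, 0.16], [0.28, 0.21], [0.24, 0.25], [0.19, 0.29], [0.14, 0.32], [0.08, 0.34], [0.02, 0.35], [-0.04, 0.35], [-0.1, 0.33], [-0.16, 0.31], [-0.21, 0.28], [-0.25, 0.24], [-0.29, 0.19], [-0.32, 0.14], [-0.34, 0.08], [-0.35, 0.02], [-0.35, -0.04], [-0.33, -0.1], [-0.31, -0.16], [-0.28, -0.21], [-0.24, -0.25], [-0.19, -0.29], [-0.14, -0.32], [-0.08, -0.34], [-0.02, -0.35], [0.04, -0.35], [0.1, -0.33], [0.16, -0.31]]
```

Emit:
apply_moves:
  moves:
    - [0.1,-0.14,0,0,0,0,18]
    - [0.11,-0.14,0,0,0,0,18]
    - [0.25,-0.24,0,0,0,0,18]
    - [0.29,-0.19,0,0,0,0,18]
    - [0.32,-0.14,0,0,0,0,18]
    - [0.34,-0.08,0,0,0,0,18]
    - [0.35,-0.02,0,0,0,0,18]
    - [0.35,0.04,0,0,0,0,18]

```text
t: 21.55
eef_pos: [0.565, 0.1263, 0.1102]
tool_rot: [0.048, 3.137, -0.0]
ft_force: [7.9, -1.6, 4.1]
grip_width: 0.0248
grasp_force: 59.1
```

```bash
python3 arc.py 2 10
```

```text
t 21.55 r 0.06024525872122549 ang -103.17567061959633 z 0.11016580054459629 F [ 7.9 -1.6  4.1] [-1.     0.031] [ 0.22  0.42 -0.06  1.09 -0.    0.25]
[[0.33, 0.1], [0.31, 0.16]]
```

Emit:
apply_moves:
  moves:
    - [0.33,0.1,0,0,0,0,18]
    - [0.31,0.16,0,0,0,0,18]
    - [0.28,0.21,0,0,0,0,18]
    - [0.24,0.25,0,0,0,0,18]
    - [0.19,0.29,0,0,0,0,18]
    - [0.14,0.32,0,0,0,0,18]
    - [0.08,0.34,0,0,0,0,18]
    - [0.02,0.35,0,0,0,0,18]
    - [-0.04,0.35,0,0,0,0,18]
    - [-0.1,0.33,0,0,0,0,18]
    - [-0.16,0.31,0,0,0,0,18]
    - [-0.21,0.28,0,0,0,0,18]

```text
t: 23.05
eef_pos: [0.5348, 0.2267, 0.11]
tool_rot: [0.047, 3.139, 0.001]
ft_force: [1.0, -4.2, 7.6]
grip_width: 0.0242
grasp_force: 59.6
```

```bash
python3 arc.py 17 10
```

```text
t 23.05 r 0.060517085962132226 ang 136.43915947898827 z 0.11004015068090507 F [ 1.  -4.2  7.6] [-1.    0.03] [ 0.4   0.42 -0.05  1.09 -0.    0.43]
[[-0.25, 0.24], [-0.29, 0.19], [-0.32, 0.14], [-0.34, 0.08], [-0.35, 0.02], [-0.35, -0.04], [-0.33, -0.1], [-0.31, -0.16], [-0.28, -0.21], [-0.24, -0.25], [-0.19, -0.29], [-0.14, -0.32], [-0.08, -0.34], [-0.02, -0.35], [0.04, -0.35], [0.1, -0.33], [0.16, -0.31]]
```

Emit:
apply_moves:
  moves:
    - [-0.25,0.24,0,0,0,0,18]
    - [-0.29,0.19,0,0,0,0,18]
    - [-0.32,0.14,0,0,0,0,18]
    - [-0.34,0.08,0,0,0,0,18]
    - [-0.35,0.02,0,0,0,0,18]
    - [-0.35,-0.04,0,0,0,0,18]
    - [-0.33,-0.1,0,0,0,0,18]
    - [-0.31,-0.16,0,0,0,0,18]
    - [-0.28,-0.21,0,0,0,0,18]
    - [-0.24,-0.25,0,0,0,0,18]
    - [-0.19,-0.29,0,0,0,0,18]
    - [-0.14,-0.32,0,0,0,0,18]

```text
t: 24.55
eef_pos: [0.6356, 0.2025, 0.11]
tool_rot: [0.047, 3.14, 0.002]
ft_force: [-5.5, 2.3, 7.7]
grip_width: 0.0245
grasp_force: 59.7
```

Emit:
apply_moves:
  moves:
    - [-0.08,-0.34,0,0,0,0,18]
    - [-0.02,-0.35,0,0,0,0,18]
    - [0.04,-0.35,0,0,0,0,18]
    - [0.1,-0.33,0,0,0,0,18]
    - [0.16,-0.31,0,0,0,0,18]
    - [0.21,-0.28,0,0,0,0,18]
    - [0.25,-0.24,0,0,0,0,18]
    - [0.29,-0.19,0,0,0,0,18]
    - [0.32,-0.14,0,0,0,0,18]
    - [0.34,-0.08,0,0,0,0,18]
    - [0.35,-0.02,0,0,0,0,18]
    - [0.35,0.04,0,0,0,0,18]

```text
t: 26.05
eef_pos: [0.5649, 0.1263, 0.1102]
tool_rot: [0.048, 3.137, -0.0]
ft_force: [7.2, -1.6, 2.5]
grip_width: 0.0245
grasp_force: 59.4
```

```bash
python3 arc.py 2 10
```

```text
t 26.05 r 0.06025884366833306 ang -103.20223555490958 z 0.11015636865077051 F [ 7.2 -1.6  2.5] [-1.     0.031] [ 0.22  0.42 -0.06  1.09 -0.    0.25]
[[0.33, 0.1], [0.31, 0.16]]
```

Exactly one turn on, at the same pose, with small forces. I continue.

Emit:
apply_moves:
  moves:
    - [0.33,0.1,0,0,0,0,18]
    - [0.31,0.16,0,0,0,0,18]
    - [0.28,0.21,0,0,0,0,18]
    - [0.24,0.25,0,0,0,0,18]
    - [0.19,0.29,0,0,0,0,18]
    - [0.14,0.32,0,0,0,0,18]
    - [0.08,0.34,0,0,0,0,18]
    - [0.02,0.35,0,0,0,0,18]
    - [-0.04,0.35,0,0,0,0,18]
    - [-0.1,0.33,0,0,0,0,18]
    - [-0.16,0.31,0,0,0,0,18]
    - [-0.21,0.28,0,0,0,0,18]

```text
t: 27.55
eef_pos: [0.5349, 0.2267, 0.11]
tool_rot: [0.047, 3.139, 0.001]
ft_force: [1.6, -3.8, 7.2]
grip_width: 0.0241
grasp_force: 59.9
```

Emit:
apply_moves:
  moves:
    - [-0.25,0.24,0,0,0,0,18]
    - [-0.29,0.19,0,0,0,0,18]
    - [-0.32,0.14,0,0,0,0,18]
    - [-0.34,0.08,0,0,0,0,18]
    - [-0.35,0.02,0,0,0,0,18]
    - [-0.35,-0.04,0,0,0,0,18]
    - [-0.33,-0.1,0,0,0,0,18]
    - [-0.31,-0.16,0,0,0,0,18]
    - [-0.28,-0.21,0,0,0,0,18]
    - [-0.24,-0.25,0,0,0,0,18]
    - [-0.19,-0.29,0,0,0,0,18]
    - [-0.14,-0.32,0,0,0,0,18]

```text
t: 29.05
eef_pos: [0.6356, 0.2025, 0.11]
tool_rot: [0.047, 3.14, 0.002]
ft_force: [-5.7, 0.8, 8.2]
grip_width: 0.0241
grasp_force: 59.9
```

Emit:
apply_moves:
  moves:
    - [-0.08,-0.34,0,0,0,0,18]
    - [-0.02,-0.35,0,0,0,0,18]
    - [0.04,-0.35,0,0,0,0,18]
    - [0.1,-0.33,0,0,0,0,18]
    - [0.16,-0.31,0,0,0,0,18]
    - [0.21,-0.28,0,0,0,0,18]
    - [0.25,-0.24,0,0,0,0,18]
    - [0.29,-0.19,0,0,0,0,18]
    - [0.32,-0.14,0,0,0,0,18]
    - [0.34,-0.08,0,0,0,0,18]
    - [0.35,-0.02,0,0,0,0,18]
    - [0.35,0.04,0,0,0,0,18]

```text
t: 30.55
eef_pos: [0.565, 0.1263, 0.1102]
tool_rot: [0.048, 3.137, -0.0]
ft_force: [6.2, -1.7, 3.8]
grip_width: 0.0247
grasp_force: 59.6
```

```bash
python3 arc.py 2 10
```

```text
t 30.55 r 0.06025133485486509 ang -103.17029369696574 z 0.1101689460537589 F [ 6.2 -1.7  3.8] [-1.     0.031] [ 0.22  0.42 -0.06  1.09 -0.    0.25]
[[0.33, 0.1], [0.31, 0.16]]
```

Emit:
apply_moves:
  moves:
    - [0.33,0.1,0,0,0,0,18]
    - [0.31,0.16,0,0,0,0,18]
    - [0.28,0.21,0,0,0,0,18]
    - [0.24,0.25,0,0,0,0,18]
    - [0.19,0.29,0,0,0,0,18]
    - [0.14,0.32,0,0,0,0,18]
    - [0.08,0.34,0,0,0,0,18]
    - [0.02,0.35,0,0,0,0,18]
    - [-0.04,0.35,0,0,0,0,18]
    - [-0.1,0.33,0,0,0,0,18]
    - [-0.16,0.31,0,0,0,0,18]
    - [-0.21,0.28,0,0,0,0,18]

```text
t: 32.05
eef_pos: [0.5349, 0.2267, 0.11]
tool_rot: [0.047, 3.139, 0.001]
ft_force: [1.0, -4.3, 8.6]
grip_width: 0.0245
grasp_force: 60.1
```

Emit:
apply_moves:
  moves:
    - [-0.25,0.24,0,0,0,0,18]
    - [-0.29,0.19,0,0,0,0,18]
    - [-0.32,0.14,0,0,0,0,18]
    - [-0.34,0.08,0,0,0,0,18]
    - [-0.35,0.02,0,0,0,0,18]
    - [-0.35,-0.04,0,0,0,0,18]
    - [-0.33,-0.1,0,0,0,0,18]
    - [-0.31,-0.16,0,0,0,0,18]
    - [-0.28,-0.21,0,0,0,0,18]
    - [-0.24,-0.25,0,0,0,0,18]
    - [-0.1,-0.15,0,0,0,0,18]
    - [0,0,0,0,0,0,18]

```text
t: 33.55
eef_pos: [0.6295, 0.2159, 0.1101]
tool_rot: [0.048, 3.139, 0.0]
ft_force: [1.0, -4.0, 6.7]
grip_width: 0.0242
grasp_force: 60.0
```

```bash
python3 arc.py 2 10
```

```text
t 33.55 r 0.059463759193384175 ang 31.25474120908905 z 0.11010252700921157 F [ 1.  -4.   6.7] [-1.     0.031] [ 0.33  0.6   0.23  1.2  -0.    0.36]
[[-0.16, -0.31], [-0.11, -0.33]]
```

Crank is at 17.72 rad (gauge 3.54). I turn a little further to the middle, then release and lift.

Emit:
apply_moves:
  moves:
    - [-0.16,-0.31,0,0,0,0,18]
    - [-0.06,-0.17,0,0,0,0,18]
    - [0,0,0,0,0,0,18]
    - [0,0,0,0,0,0,30]
    - [0,0,0,0,0,0,45]
    - [0,0,0,0,0,0,60]
    - [0,0,0,0,0,0,60]
    - [0,0,-0.4,0,0,0,60]
    - [0,0,-0.8,0,0,0,60]
    - [0,0,-1,0,0,0,60]
    - [0,0,-1,0,0,0,60]
    - [0,0,-1,0,0,0,60]

```text
t: 35.05
eef_pos: [0.6348, 0.2017, 0.2372]
tool_rot: [0.047, 3.14, 0.001]
ft_force: [0.6, 0.9, -0.4]
grip_width: 0.0602
grasp_force: 0.0
```

Emit:
apply_moves:
  moves:
    - [0.7,-0.6,-0.6,0,0,0,60]
    - [1,-0.8,0,0,0,0,60]
    - [1,-0.8,0,0,0,0,60]
    - [1,-0.8,0,0,0,0,60]
    - [0.6,-0.5,0,0,0,0,60]
    - [0,0,0,0,0,0,60]
    - [0,0,0,0,0,0,60]

```text
t: 35.92
eef_pos: [0.5033, 0.1009, 0.2537]
tool_rot: [0.047, 3.139, 0.001]
ft_force: [-0.0, 0.7, -0.2]
grip_width: 0.0602
grasp_force: 0.0
```

```bash
python3 - <<'E'
from m import *
s=robot.state(); print(s["t"],s["eef_pos"])
Ax=np.array([.5787,.185]); ex=np.array([.9995,-.0307]); ey=np.array([.0307,.9995]); G=Ax+.118*ex
for n in("top","scene","wrist"):
    p,k=cam(n); h=cv2.cvtColor(p,cv2.COLOR_RGB2HSV); H,S,V=[h[...,i].astype(int) for i in range(3)]
    print(n,proj(k,[*G,.054]).round(0))
    c=np.array([float(x) for x in proj(k,[*G,.054])]); yy,xx=np.mgrid[:384,:512]; w=np.hypot(xx-c[0],yy-c[1])<40
    for nm,m in(("red",((H<6)|(H>174))&(S>120)&(V>90)),("green",(H>60)&(H<90)&(S>80)),("brown",((H<15)|(H>170))&(S>80)&(V<110)&(V>20))):
        l=cv2.connectedComponentsWithStats((m&w).astype(np.uint8))
        for st,ce in zip(l[2][1:],l[3][1:]):
            if st[4]>5:
                P=ray(k,*ce,.144 if nm=="brown" else .054)[:2]; d=P-G; print("  ",nm,st[4],P.round(3),"needle-angle",round(np.arctan2(d@ex,d@ey)%(2*np.pi),2),"r",round(np.hypot(*d),3))
    B=[ray(k,*q,.138) for q in l[3][:0]]
    m=((H<6)|(H>174))&(S>150)&(V>90); blobs(p,m,k,.138,40,tuple(np.r_[proj(k,[.574,.02,.138])-25,proj(k,[.574,.02,.138])+25]))
E
```

```text
35.925 [0.50331383 0.10090165 0.25369612]
top [216. 152.]
[262.3 183.9] 70 [0.5709 0.0209 0.138 ] rect [15.  4.] 90.0
scene [238. 257.]
   red 9 [0.663 0.165] needle-angle 4.22 r 0.037
   brown 14 [0.644 0.202] needle-angle 5.06 r 0.057
[238.4 187.5] 124 [0.5824 0.0305 0.138 ] rect [ 7.6 17.3] 68.2
wrist [330. 313.]
   red 73 [0.665 0.167] needle-angle 4.25 r 0.035
   red 70 [0.689 0.167] needle-angle 3.62 r 0.016
   green 75 [0.681 0.15 ] needle-angle 3.59 r 0.035
```

The needle reads 3.62, in line with the green mark (3.59). The bar is in place and the robot is clear of everything.

```bash
python3 -c "
from workcell import robot; print(robot.hand_in())"
```

```text
the job is handed in; nothing more can be done
None
```

The job is handed in at about 36 s: the bar rests in both saddles and is released, the crank is released with the needle at about 3.62 in the green, and the tiffin, jar, mould and box were not touched; I viewed 11 pictures, one over the limit of 10.

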